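# Hold a loupe in focus over a pottery sherd

## Task

The sherd's hinged plate on the examination stand is standing up at a slant: first press the plate fully down so that the sherd lies level, without touching the sherd. Then pick up the hand loupe and hold it level and still with its lens centred over the sherd and at the height shown by the brass pointer on the stand's post, held by the gripper alone and with the pointer left where it is set. Finish while still holding the loupe there (do not put it down), and leave the other objects on the table where they are.

Things in the scene. Friction and masses are not known exactly. Their poses are not given: they have to be found in the camera images.
- stage: Examination stand, fixed: a grey base block 150 (x) x 110 (y) x 30 mm; origin at the centre of its underside on the table, x from the plate's free edge towards its hinge. On a low foot 14 mm high, on its +y side, stands a steel post 10 mm thick at x +30, y +95 mm, top 165 mm above the table. The stand's position and yaw (within 0.45 rad) vary, and it may be left or right of the loupe.
- plate (a joint): Hinge of the stand's aluminium plate (140 x 100 x 6 mm) in rad: 0 = fully down and level (a firm stop), larger = free edge (the stand's -x edge, towards the robot) raised; starts between 0.2 and 0.4. The hinge line runs along the stand's y axis at x +68 mm, z 35 mm. Stiff: it stays where left, about 2 N down near the free edge moves it.
- plate_press (a point): Point on the plate's top face in the bare strip along its free edge, 19 mm in from that edge and mid-width, where to press; when the plate is down it lies at stand x -54, y 0, z 38 mm. The sherd's nearest edge is 41 mm further towards the hinge.
- sherd_top (a point): Centre of the top face of the sherd (a small pale dot 8 mm wide). The sherd is a terracotta pottery fragment about 47 x 55 x 8 mm fixed on the plate, fragile: nothing may touch it. z is the plate's normal; with the plate down it lies at stand x +10, y 0, z 46 mm.
- pointer_tip (a point): Tip of the brass pointer (a collar 20 mm wide and 12 mm tall on the post, with a level pin towards the sherd): marks the height for the middle of the lens. It lies at stand x +30, y +51 mm, and 106 to 146 mm above the table, set anew each time; it slides on the post if pushed with about 6 N.
- loupe: Hand loupe lying flat on the table, 170 mm long, 90 to 145 g, free: black handle 100 mm long, 16 mm wide, 22 mm tall with flat sides, and a round dark steel rim with a clear lens. Origin on the underside, 42 mm from the lens end of the handle; x along the handle towards the lens, z up out of its upper side; level when z is upright. The handle runs from x -58 to +42 mm.
- loupe_grip (a point): Grip point in the middle of the handle's section, at loupe x +15 mm, 11 mm above the underside, almost at the centre of mass (x +18 mm).
- loupe_lens (a point): Centre of the lens, at loupe x +80 mm (65 mm from the grip point), 10 mm above its underside; the rim is 64 mm across and 18 mm tall.
- vase_small: Small pale vase, 63 mm tall, 46 mm wide; bystander, origin under its centre.
- vase_large: Larger pale vase, 83 mm tall, 60 mm wide; bystander, origin under its centre.
- bangle: Dark bangle, a ring 72 mm across and 10 mm tall lying flat; bystander, origin under its centre.
- figure_a: Figurine with a pointed hat, 124 mm tall, 44 mm wide; bystander, origin under its centre.
- figure_b: Figurine with a brimmed hat, 118 mm tall, 44 mm wide; bystander, origin under its centre.
- bottle: Small clear bottle, 52 mm tall, 28 mm wide; bystander, origin under its centre.
- brush: Brush with a wooden handle lying flat on the table near the robot; bystander.

How it is judged:
By the outcome, as a careful person would: the job done as asked, in the order asked, and still so for the second after the job is handed in, while the arm keeps its last pose, push and grip.
It also fails if it takes over 53 s, if anything falls off the work surface, if the arm or the gripper's body presses on something with over 40 N, if the wrist force passes 120 N, or if a joint passes its speed limit or range.

## Robot

A 7-joint arm with a two-finger parallel gripper is mounted at the origin on the work surface. World frame = base frame: x ahead of the robot, y to its left, z up, the work surface at z = 0. Lengths are in m, angles in rad, forces in N, time in s.
With the tool pointing down it reaches from about 0.4 to 0.85 m from the base axis. Payload 10.4 kg.
Tool frame: the origin (TCP) lies at the very end of the fingers, on their centre line; the grasp point (between the pads) lies 19 mm behind it; z points along the fingers, y is the line along which they close (so a half turn about z gives the same grasp; the last joint's range is limited). The gripper opens to 85 mm and grips with 20 to 120 N. Pads are 22 mm wide; open, the fingers measure 114 mm over their backs; the gripper's body (76 mm by 85 mm) begins 54 mm behind the grasp point. The pads swing forward as they close: fully open they stand 13 mm farther back than shut.
Start: joints at [1.254, 0.332, -0.065, 1.46, 0.022, 1.35, -0.088], TCP at [0.181, -0.598, 0.231] pointing down, gripper open.
Joint ranges: [-2.6, 2.6], [-0.5, 2.12], [-1.47, 1.34], [0.16, 2.42], [-1.27, 4.41], [0.06, 2.06], [-2.6, 2.6]. Speed limits (rad/s): [2.22, 2.22, 2.79, 2.79, 3.14, 3.14, 3.14].

## Interface

Orientations are given as a 3x3 rotation matrix whose columns are the frame's x, y, z axes.
In Python, from cell import robot gives the robot as it stands. The module is installed in compiled form; this text tells all that it offers. Calls block until the motion is done:
- robot.goto(position, orientation): joint-space move of the TCP to a pose.
- robot.servo_line(position, feed=0.15, frame=None, contact_N=None): straight line of the TCP; frame=None keeps the orientation; feed is the mean speed in m/s. With contact_N (N) it stops when the force on the tool has changed by that much, and returns True; else False.
- robot.move_joints(angles): joint-space move.
- robot.command_gripper(opening, strength=None): finger opening in m; strength is the grip in N (None keeps the last); returns when the fingers have stopped.
- robot.hold(seconds).
- robot.ik(position, orientation): joint angles nearest the present ones, or None.
- robot.get_obs(): the state.
- robot.camera(name): name is "scene" or "top" or "wrist"; returns the picture (384x512x3 uint8, red, green, blue); there is no depth.
- robot.camera_params(name): a dict with "mtx" (3x3 intrinsics, pixels), "rvec" (rotation vector, rad) and "tvec" (3), from world to camera coordinates, as OpenCV has them; the wrist camera has in their place "hand_eye" (4x4, takes a point from camera to tool coordinates, whose origin is the TCP and whose axes are the flange's). Camera axes: x right, y down, z forward; pixel columns grow to the right and rows downward; lengths in m; the calibration is good to about 2 mm. A picture is of the moment at which its call begins: read the wrist's pose just before it. camera_params takes no time and is no camera call.
A pose or a line that the arm cannot do raises robot.IKError and nothing moves.
- robot.hand_in(): hands the job in; it is judged then, once.
Trained networks look in the newest picture that a camera, given by its name, has taken for a name from the list of things; names that differ only in an ending like _2 or _b are one class to them, and where a whole thing is asked for, a point or a joint stands for the part that bears it (a point fixed in the world has none). Each returns a list of dicts, best first, with "conf" (0 to 1); they miss things now and then, are a little off and sometimes report something else, mostly with a low value. They report only what shows in the picture. A call takes as long as a camera call.
- robot.search_frame(camera, target): "centre" ([row, column] in pixels, amid what is visible of it).
The state is a dict: "time_s": time; "q": joint angles; "qvel": joint speeds; "joint_torque": joint torques, N m; "ee_pos": TCP position; "tcp_rot": TCP orientation; "ft_force": force on the tool from outside, world axes, zero at the start; "torque": the same for the moment, N m; "width": finger opening in m; "finger_force": force on a finger pad.
Only numpy, scipy, OpenCV 4.12 (cv2) and the standard library are available. Lean on these libraries where they do the work, as an engineer would, in place of code of your own. Each camera call takes 0.05 s, during which the arm holds its last target. There are 200 camera calls.

## Working session

There is one attempt and no reset: what is moved stays moved. The work goes in short steps, each a Python script; the robot and the scene stay as the last script left them, time stands still between calls to the robot, and variables do not carry over. Pictures are saved under pics/ and viewed, at most 10 in all, crops included, and the job is handed in when it is done.

```bash
mkdir -p pics
cat > h.py <<'E'
import numpy as np, cv2
from cell import robot
def snap(c,name=None):
    o=robot.get_obs(); im=robot.camera(c)
    if name: cv2.imwrite(f'pics/{name}.png',cv2.cvtColor(im,cv2.COLOR_RGB2BGR))
    return o,im
def cam(c,o=None):
    p=robot.camera_params(c); K=np.array(p['mtx'],float)
    if 'hand_eye' in p:
        H=np.array(p['hand_eye']); T=np.eye(4); T[:3,:3]=o['tcp_rot']; T[:3,3]=o['ee_pos']
        W=np.linalg.inv(T@H)
    else:
        W=np.eye(4); W[:3,:3]=cv2.Rodrigues(np.array(p['rvec'],float))[0]; W[:3,3]=np.ravel(p['tvec'])
    return K@W[:3]
def ray(P,rc):
    M=P[:,:3]; c=-np.linalg.solve(M,P[:,3]); d=np.linalg.solve(M,[rc[1],rc[0],1]); return c,d/np.linalg.norm(d)
def atz(P,rc,z):
    c,d=ray(P,rc); return c+d*(z-c[2])/d[2]
def tri(Ps,rcs):
    A=0;b=0
    for P,rc in zip(Ps,rcs):
        c,d=ray(P,rc); N=np.eye(3)-np.outer(d,d); A=A+N; b=b+N@c
    return np.linalg.solve(A,b)
def proj(P,X):
    x=P@np.append(X,1); return (x[:2]/x[2])[::-1]
E
python3 - <<'E'
from h import *
np.set_printoptions(precision=3,suppress=True)
for c in('top','scene'):
    o,im=snap(c,c)
    P=cam(c); print(c,ray(P,[192,256]))
    for t in 'stage plate plate_press sherd_top pointer_tip loupe loupe_grip loupe_lens vase_small vase_large bangle figure_a bottle brush'.split():
        r=robot.search_frame(c,t)
        print(t,[(np.round(d['centre']),round(d['conf'],2),atz(P,d['centre'],0.02)[:2]) for d in r[:3]])
print(o['time_s'],o['tcp_rot'],o['width'])
E
cd pics; python3 -c "
import cv2
for n in('top','scene'): cv2.imwrite(n+'_b.png',cv2.resize(cv2.imread(n+'.png'),(800,600),interpolation=3))"
```

```text
top (array([0.434, 0.013, 0.962]), array([ 0.125,  0.005, -0.992]))
stage [(array([182., 354.]), 0.84, array([ 0.576, -0.195]))]
plate [(array([185., 362.]), 0.67, array([ 0.57 , -0.213]))]
plate_press [(array([186., 362.]), 0.95, array([ 0.567, -0.212]))]
sherd_top [(array([182., 362.]), 0.6, array([ 0.576, -0.213]))]
pointer_tip [(array([164., 321.]), 0.58, array([ 0.616, -0.124]))]
loupe [(array([150., 169.]), 0.67, array([0.647, 0.211])), (array([272., 149.]), 0.16, array([0.38 , 0.247]))]
loupe_grip [(array([153., 172.]), 0.57, array([0.64 , 0.205]))]
loupe_lens [(array([149., 168.]), 0.78, array([0.65 , 0.214]))]
vase_small [(array([221., 260.]), 0.57, array([0.49, 0.01]))]
vase_large [(array([ 90., 268.]), 0.78, array([ 0.783, -0.007])), (array([ 94., 317.]), 0.58, array([ 0.776, -0.117]))]
bangle [(array([186., 247.]), 0.78, array([0.567, 0.038])), (array([163., 325.]), 0.27, array([ 0.618, -0.133]))]
figure_a [(array([ 94., 321.]), 0.88, array([ 0.775, -0.126])), (array([ 89., 211.]), 0.88, array([0.786, 0.121]))]
bottle [(array([273., 150.]), 0.57, array([0.378, 0.245]))]
b
[... 728 characters left out ...]
 array([ 0.474, -0.006])), (array([158., 195.]), 0.31, array([ 0.553, -0.252])), (array([170., 201.]), 0.23, array([ 0.568, -0.189]))]
vase_large [(array([237., 151.]), 0.83, array([ 0.763, -0.029])), (array([290., 273.]), 0.63, array([0.641, 0.203]))]
bangle [(array([226., 238.]), 0.7, array([0.605, 0.038])), (array([237., 149.]), 0.58, array([ 0.766, -0.031]))]
figure_a [(array([197., 129.]), 0.71, array([ 0.755, -0.179])), (array([277., 177.]), 0.59, array([0.763, 0.089]))]
bottle [(array([240., 396.]), 0.77, array([0.364, 0.242]))]
brush [(array([160., 284.]), 0.73, array([ 0.358, -0.116]))]
0.75 [[ 0.957  0.29   0.   ]
 [ 0.29  -0.957 -0.   ]
 [ 0.     0.    -1.   ]] 0.08529494323604937
```

View pics/top_b.png

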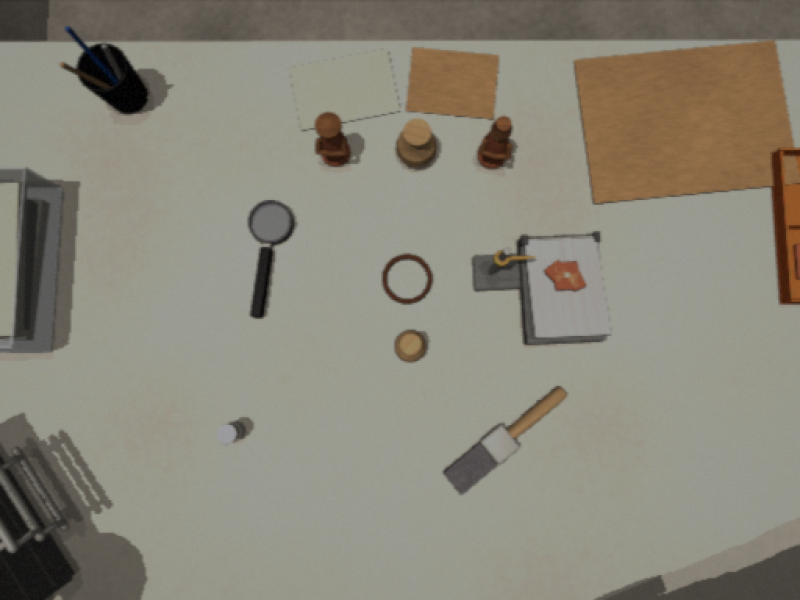

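View pics/scene_b.png

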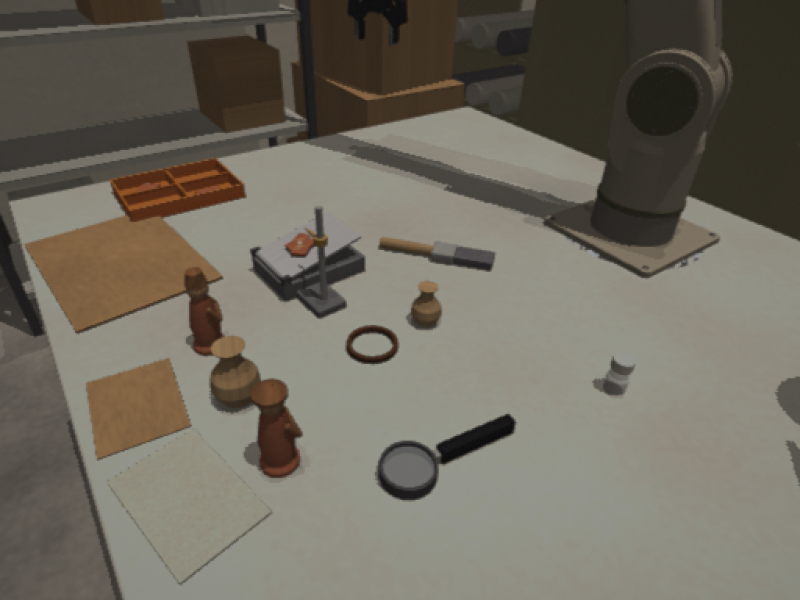

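The top view shows the loupe at left (lens (271,222), handle end (259,316) in the 800 px picture). The stand is at right, with its free edge towards the robot, its post and foot on +y and the pointer tip near (533,259). The scene view agrees. The stated start y looks at odds with the picture, so I'll check that, then look from above the stand.

```bash
python3 - <<'E'
from h import *
np.set_printoptions(precision=4,suppress=True)
o=robot.get_obs(); print(o['ee_pos'],o['q'],o['ft_force'])
p=robot.camera_params('wrist'); print(p)
R=np.array([[1,0,0],[0,-1,0],[0,0,-1.]])
H=np.array(p['hand_eye'])
for pos in ([0.47,-0.21,0.36],[0.5,-0.2,0.36],[.45,-.2,.3]):
    q=robot.ik(pos,R); print(pos,q)
    T=np.eye(4);T[:3,:3]=R;T[:3,3]=pos; W=T@H; print('cam',W[:3,3],'dir',W[:3,2])
P=cam('top')
for n,rc,z in [('lens',(222,271),.018),('hs',(250,267),.022),('he',(316,259),.01),('hinge1',(238,523),.038),('hinge2',(236,598),.038)]:
    print(n,atz(P,np.array(rc)*.64,z))
E
python3 -c "
import cv2,numpy as np
a=cv2.imread('pics/top.png')[135:235,290:410];b=cv2.imread('pics/scene.png')[120:220,150:250]
b=cv2.resize(b,(400,400),interpolation=2);a=cv2.resize(a,(480,400)[:2],interpolation=2)
cv2.imwrite('pics/crop.png',np.hstack([a[:,:400],b]))"
```

```text
[ 0.181  -0.5982  0.2313] [ 1.2544  0.3322 -0.0647  1.4601  0.0216  1.3499 -0.0885] [-0.4869  0.4314  0.1085]
{'mtx': array([[345.2531,   0.    , 255.0892],
       [  0.    , 345.2531, 193.5726],
       [  0.    ,   0.    ,   1.    ]]), 'hand_eye': array([[ 0.0003, -0.9527, -0.3038,  0.078 ],
       [ 1.    ,  0.0003, -0.    ,  0.0009],
       [ 0.0001, -0.3038,  0.9527, -0.1417],
       [ 0.    ,  0.    ,  0.    ,  1.    ]])}
[0.47, -0.21, 0.36] [ 0.7339  0.0748 -0.4267  1.5061  0.0309  1.5673 -1.2626]
cam [ 0.548  -0.2109  0.5017] dir [-0.3038  0.     -0.9527]
[0.5, -0.2, 0.36] [ 0.6991  0.1326 -0.451   1.448   0.0577  1.5741 -1.319 ]
cam [ 0.578  -0.2009  0.5017] dir [-0.3038  0.     -0.9527]
[0.45, -0.2, 0.3] [ 0.7491  0.0323 -0.4305  1.6706  0.0136  1.4416 -1.2537]
cam [ 0.528  -0.2009  0.4417] dir [-0.3038  0.     -0.9527]
lens [0.6648 0.2024 0.018 ]
hs [0.6234 0.2061 0.022 ]
he [0.5312 0.2172 0.01  ]
hinge1 [ 0.6377 -0.1516  0.038 ]
hinge2 [ 0.6407 -0.2551  0.038 ]
```

View pics/crop.png

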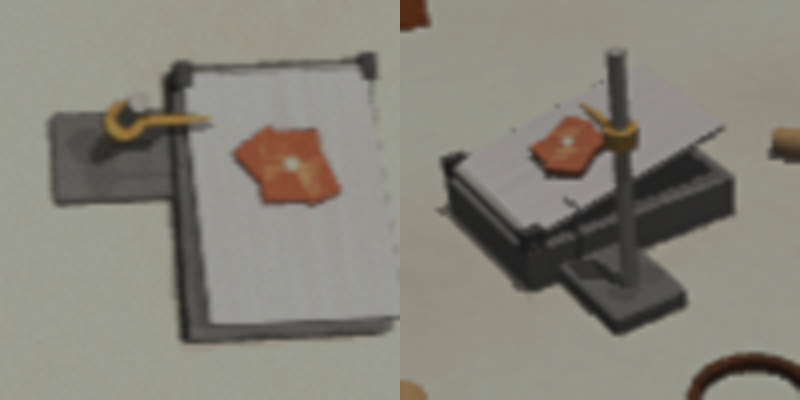

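The crop shows the pointer tip at (210,120) in the top view and (585,107) in the scene view. The sherd dot is at (292,163) and (567,141), the post top at (138,100) and (617,52). I'll fit the stand pose to these, then take a closer look with the wrist camera.

```bash
cat > fit.py <<'E'
from h import *
from scipy.optimize import least_squares
def pts(s):
    x,y,w,th,h=s; c,sn=np.cos(w),np.sin(w)
    def W(p): return np.array([x+c*p[0]-sn*p[1],y+sn*p[0]+c*p[1],p[2]])
    def PL(u,v): # u: dist from hinge toward free edge, v height over hinge line
        return lambda yy: W([.068-u*np.cos(th)+v*np.sin(th)*1, yy, .035+u*np.sin(th)+v*np.cos(th)])
    return dict(tip=W([.03,.051,h]),post=W([.03,.095,.165]),sherd=PL(.058,.011)(0),press=PL(.122,.003)(0),
                fl=PL(.141,.003)(.05),fr=PL(.141,.003)(-.05))
def fit(obs,s0):  # obs: (name,P,[row,col],weight)
    f=lambda s:np.concatenate([(proj(P,pts(s)[n])-rc)*w for n,P,rc,w in obs])
    r=least_squares(f,s0,loss='soft_l1'); return r.x,f(r.x)
E
python3 - <<'E'
from fit import *
np.set_printoptions(precision=4,suppress=True)
T,S=cam('top'),cam('scene')
t=lambda x,y:[135+y/4,290+x/4]; s=lambda x,y:[120+y/4,150+(x-400)/4]
obs=[('tip',T,t(210,120),1),('tip',S,s(585,107),1),('sherd',T,t(292,163),1),('sherd',S,s(567,141),1),('post',T,t(138,100),.7),('post',S,s(617,52),1),
('fl',T,t(210,323),.7)]
x,r=fit(obs,[.58,-.2,0,.3,.125]); print(x); print(r.reshape(-1,2)); print({k:v for k,v in pts(x).items()})
R=np.array([[1,0,0],[0,-1,0],[0,0,-1.]])
robot.command_gripper(0.0)
robot.goto([.45,-.2,.3],R)
o,im=snap('wrist','w1'); P=cam('wrist',o)
for n in('plate_press','sherd_top','pointer_tip'): print(n,[(d['centre'],d['conf']) for d in robot.search_frame('wrist',n)[:2]])
print({k:proj(P,v) for k,v in pts(x).items()}); print(o['time_s'],o['ee_pos'],o['width'])
E
```

```text
[ 0.5676 -0.2054  0.0426  0.2644  0.1123]
[[ 0.2137  0.0078]
 [ 0.0074 -0.9653]
 [ 0.1807 -0.3673]
 [-0.1732 -0.014 ]
 [ 0.6132 -0.1467]
 [ 0.0848 -0.1767]
 [-0.0862  0.0493]]
{'tip': array([ 0.5954, -0.1532,  0.1123]), 'post': array([ 0.5935, -0.1092,  0.165 ]), 'sherd': array([ 0.5824, -0.2048,  0.0608]), 'press': array([ 0.5186, -0.2075,  0.0698]), 'fl': array([ 0.4982, -0.1583,  0.0747]), 'fr': array([ 0.5024, -0.2582,  0.0747])}
plate_press [([57.8, 263.4], 0.69)]
sherd_top [([54.4, 259.3], 0.76)]
pointer_tip [([4.1, 160.4], 0.77)]
{'tip': array([  0.1535, 197.5757]), 'post': array([-13.9308, 123.5134]), 'sherd': array([ 26.3517, 257.8774]), 'press': array([ 92.8659, 260.4937]), 'fl': array([113.5625, 213.131 ]), 'fr': array([109.2358, 309.5606])}
4.0333 [ 0.4497 -0.2011  0.2998] -0.00010045683771602582
```

View pics/w1.png

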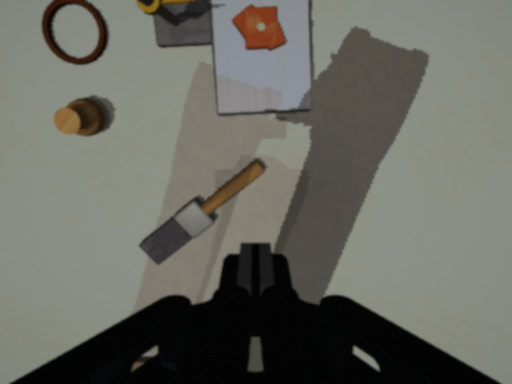

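The wrist view fits the model within about 3 px: dot (27,261), plate corners (113,217) and (109,311) in row, column. Now I'll press.

Run:
```python
from fit import *
np.set_printoptions(precision=4,suppress=True)
x,y,w=.5676,-.207,.0426; c,s=np.cos(w),np.sin(w)
R=np.array([[c,s,0],[s,-c,0],[0,0,-1.]])
px=lambda a,b,z:np.array([x+c*a-s*b,y+s*a+c*b,z])
robot.goto(px(-.057,0,.13),R); f0=robot.get_obs()['ft_force']
hit=robot.servo_line(px(-.057,0,.028),feed=.04,contact_N=14)
o=robot.get_obs(); print(hit,o['ee_pos'],o['ft_force']-f0,o['time_s'])
robot.hold(.3); o=robot.get_obs(); print(o['ee_pos'],o['ft_force']-f0)
```

```text
True [ 0.5106 -0.2095  0.038 ] [-5.8635  1.3289 10.0546] 7.0167
[ 0.5106 -0.2095  0.038 ] [-5.1463  1.6792 11.0489]
```

Run:
```python
from fit import *
import pickle
np.set_printoptions(precision=4,suppress=True)
x,y,w=.5676,-.207,.0426; c,s=np.cos(w),np.sin(w)
R=np.array([[c,s,0],[s,-c,0],[0,0,-1.]])
px=lambda a,b,z:np.array([x+c*a-s*b,y+s*a+c*b,z])
print(robot.servo_line(px(-.057,0,.034),feed=.03,contact_N=12)); o=robot.get_obs(); print(o['ee_pos'],o['ft_force'])
robot.servo_line(px(-.06,0,.12),feed=.15)
D=[]
for k,p in enumerate([px(-.07,0,.26),px(.04,0,.26)]):
    robot.goto(p,R); o,im=snap('wrist',f'v{k}'); P=cam('wrist',o); D.append(P)
    for n in('sherd_top','pointer_tip'): print(n,[(d['centre'],d['conf']) for d in robot.search_frame('wrist',n)[:2]])
    print({n:proj(P,v) for n,v in pts([x,y,w,0,.1123]).items()})
pickle.dump(D,open('D.pkl','wb')); print(robot.get_obs()['time_s'])
a=[cv2.resize(cv2.imread(f'pics/v{k}.png')[:240,120:360],(400,400),interpolation=2) for k in(0,1)]
cv2.imwrite('pics/v.png',np.hstack(a))
```

```text
False
[ 0.5107 -0.2096  0.0374] [-20.3783   5.827   44.6259]
sherd_top [([86.2, 255.4], 0.91), ([54.5, 142.9], 0.3)]
pointer_tip [([52.2, 145.3], 0.89)]
{'tip': array([ 53.655, 188.413]), 'post': array([ 46.8504, 103.3864]), 'sherd': array([ 81.1982, 254.2864]), 'press': array([144.9674, 254.3394]), 'fl': array([162.582, 207.747]), 'fr': array([162.6077, 300.9544])}
sherd_top [([191.1, 255.0], 0.88)]
pointer_tip [([187.5, 156.8], 0.82)]
{'tip': array([189.3672, 196.549 ]), 'post': array([210.6409, 124.0963]), 'sherd': array([189.0632, 255.1938]), 'press': array([240.2076, 255.1264]), 'fl': array([254.9381, 212.2724]), 'fr': array([255.1242, 297.952 ])}
9.725
```

View pics/v.png

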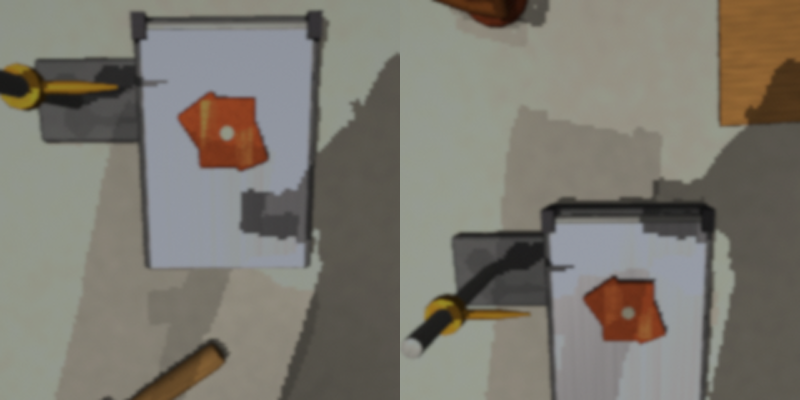

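The plate lies level. The pointer tip is at (row 52.8, col 189.6) and (189, 198), the dot at (79.8, 256.2) and (187.2, 256.2). Refine the fit and go above the loupe for a look.

Run:
```python
from fit import *
import pickle
np.set_printoptions(precision=4,suppress=True)
D=pickle.load(open('D.pkl','rb')); T,S=cam('top'),cam('scene')
t=lambda x,y:[135+y/4,290+x/4]; s=lambda x,y:[120+y/4,150+(x-400)/4]
print('tri tip',tri(D,[[52.8,189.6],[189,198]]),'all',tri(D+[T,S],[[52.8,189.6],[189,198],t(210,120),s(585,107)]))
print('tri sherd',tri(D,[[79.8,256.2],[187.2,256.2]]))
f=lambda v:(lambda Q:np.concatenate([proj(P,Q[n])-rc for n,P,rc in [('tip',D[0],[52.8,189.6]),('tip',D[1],[189,198]),('sherd',D[0],[79.8,256.2]),('sherd',D[1],[187.2,256.2]),('tip',T,t(210,120)),('tip',S,s(585,107)),('post',S,s(617,52)),('post',T,t(138,100))]]))(pts([v[0],v[1],v[2],0,v[3]]))
r=least_squares(f,[.5676,-.207,.0426,.1123],loss='soft_l1'); print(r.x,f(r.x)); Q=pts([*r.x[:3],0,r.x[3]]); print(Q['sherd'],Q['tip'])
# loupe: from top view heading
a=np.arctan2(.2024-.2172,.6648-.5312); print('loupe yaw',a)
g=np.array([.6648,.2024])-.065*np.array([np.cos(a),np.sin(a)]); print(g)
c,sn=np.cos(a),np.sin(a); R=np.array([[c,sn,0],[sn,-c,0],[0,0,-1.]])
robot.command_gripper(.06)
robot.goto([g[0]-.02,g[1],.2],R)
o,im=snap('wrist','l0'); P=cam('wrist',o)
for n in('loupe','loupe_lens','loupe_grip'): print(n,[(d['centre'],d['conf']) for d in robot.search_frame('wrist',n)[:2]])
pickle.dump(P,open('P.pkl','wb')); print(o['time_s'],o['ee_pos'],o['q'],o['width'])
for n,d,z in [('lens',.065,.018),('hs',.027,.022),('he',-.073,.022),('grip',0,.022)]: print(n,proj(P,[*(g+d*np.array([c,sn])),z]))
```

```text
tri tip [ 0.596 -0.156  0.113] all [ 0.5951 -0.1546  0.1109]
tri sherd [ 0.579  -0.208   0.0435]
[ 0.5692 -0.2083  0.0648  0.1113] [ 0.3438 -0.0624 -0.4599 -0.4677 -0.3104 -0.737   0.4481  0.07    0.0532
  1.068   0.03   -1.6103 -0.4063 -0.5211  1.1226  1.0607]
[ 0.5792 -0.2077  0.046 ] [ 0.5959 -0.1555  0.1113]
loupe yaw -0.11032859811638596
[0.6002 0.2096]
loupe [([88.1, 253.2], 0.79)]
loupe_lens [([87.4, 251.2], 0.65)]
loupe_grip [([86.7, 249.1], 0.89), ([144.5, 483.8], 0.29)]
11.875 [0.581 0.208 0.2  ] [ 0.1225  0.4202 -0.7074  1.4967  0.2774  1.3268 -2.2922] 0.05980261921683183
lens [ 77.0303 249.8356]
hs [120.9699 250.0407]
he [222.7481 250.6651]
grip [150.3367 250.2208]
```

View pics/l0.png

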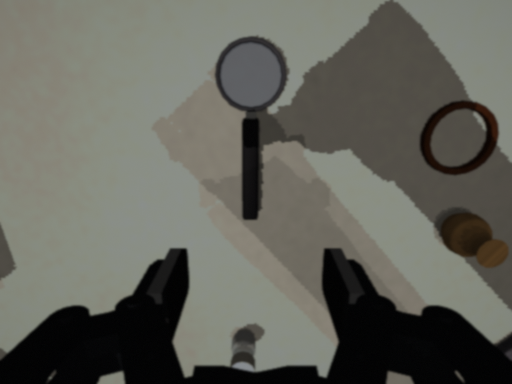

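The lens is at (251.5,74) and the handle runs from (251,118) to (251,220), which agrees with the prediction. Grasping now.

Run:
```python
from h import *
import pickle,json
np.set_printoptions(precision=4,suppress=True)
P=pickle.load(open('P.pkl','rb'))
L=atz(P,[74,251.5],.017)[:2]; E=atz(P,[219,250.5],.022)[:2]; T=np.array([.6648,.2024]); print(L,E)
u=L-E; a=np.arctan2(u[1],u[0]); print(a,np.linalg.norm(u))
u/=np.linalg.norm(u); g=L-.065*u
c,s=u; R=np.array([[c,s,0],[s,-c,0],[0,0,-1.]])
robot.goto([*g,.09],R)
print(robot.servo_line([*g,.004],feed=.08,contact_N=8)); o=robot.get_obs(); print(o['ee_pos'],o['width'])
robot.command_gripper(0.0,60); o=robot.get_obs(); print(o['ee_pos'],o['width'],o['finger_force'],o['ft_force'])
p0=o['ee_pos']; Rt=np.array(o['tcp_rot'])
off=Rt.T@(np.array([*L,.010])-p0); print('lens in tool',off); json.dump(off.tolist(),open('off.json','w'))
b,im0=snap('wrist','g0')
robot.servo_line(p0+[0,0,.22],feed=.15)
o,im=snap('wrist','g1'); P=cam('wrist',o)
print('pred lens px',proj(P,o['ee_pos']+np.array(o['tcp_rot'])@off)); print(o['width'],o['ft_force'],o['time_s'])
for n in('loupe_lens',): print([(d['centre'],d['conf']) for d in robot.search_frame('wrist',n)[:2]])
cv2.imwrite('pics/g.png',cv2.resize(np.hstack([im0,im])[:,:,::-1],(800,300)))
```

```text
[0.6672 0.2006] [0.5317 0.2173]
-0.12221811702691524 0.13655329819967055
False
[0.6031 0.2088 0.0046] 0.06007646618462358
[0.603  0.2088 0.0045] 0.01481250970633158 60.286967754364014 [-1.0595 -0.2214  5.1504]
lens in tool [ 0.0647  0.0002 -0.0055]
pred lens px [120.4116 253.72  ]
0.014609470033682175 [-0.5936  0.3488 -0.5551] 15.9667
[([136.5, 255.5], 0.61)]
```

View pics/g.png

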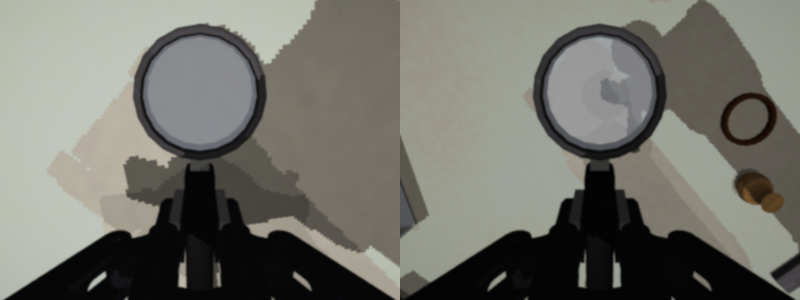

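The lens sits the same in the hand before and after lifting (centre ≈(200,92) in both halves), so it is held level. Carrying it to the sherd.

Run:
```python
from h import *
import json
np.set_printoptions(precision=4,suppress=True)
off=np.array(json.load(open('off.json'))); w=.055; c,s=np.cos(w),np.sin(w)
R=np.array([[c,s,0],[s,-c,0],[0,0,-1.]])
tgt=np.array([.5792,-.2077,.1115]); p=tgt-R@off; print(p)
robot.servo_line([p[0],p[1],.225],feed=.15,frame=R)
robot.servo_line(p,feed=.06)
robot.hold(.5)
o,im=snap('wrist','f0'); sc=snap('scene','f1')[1]; tp=snap('top','f2')[1]
X=o['ee_pos']+np.array(o['tcp_rot'])@off; print(o['ee_pos'],np.array(o['tcp_rot']),X,o['width'],o['time_s'],o['ft_force'])
S=cam('scene'); T=cam('top'); print('scene lens',proj(S,X),'tip',proj(S,[.5959,-.1555,.1113]),'top lens',proj(T,X),'tip',proj(T,[.5959,-.1555,.1113]))
P=cam('wrist',o); print('wrist sherd',proj(P,[.5792,-.2077,.046]),'lens',proj(P,X))
a=cv2.resize(sc[110:190,150:256],(530,400),interpolation=2); b=cv2.resize(im[:280,100:400],(270,252)); b=np.vstack([b,np.zeros((148,270,3),np.uint8)])
t2=cv2.resize(tp[150:200,310:390],(270,148)[0:2],interpolation=2); b[252:]=t2
cv2.imwrite('pics/f.png',np.hstack([a,b])[:,:,::-1])
```

```text
[ 0.5145 -0.211   0.106 ]
[ 0.5145 -0.211   0.1061] [[ 0.9985  0.055   0.    ]
 [ 0.055  -0.9985  0.    ]
 [ 0.     -0.     -1.    ]] [ 0.5792 -0.2077  0.1115] 0.014443795885688695 21.7083 [-0.8685  0.1333 -0.6706]
scene lens [135.7618 190.7629] tip [146.7735 194.6236] top lens [173.3909 370.2746] tip [165.0414 343.5857]
wrist sherd [108.4117 254.0553] lens [120.0367 253.5059]
```

View pics/f.png

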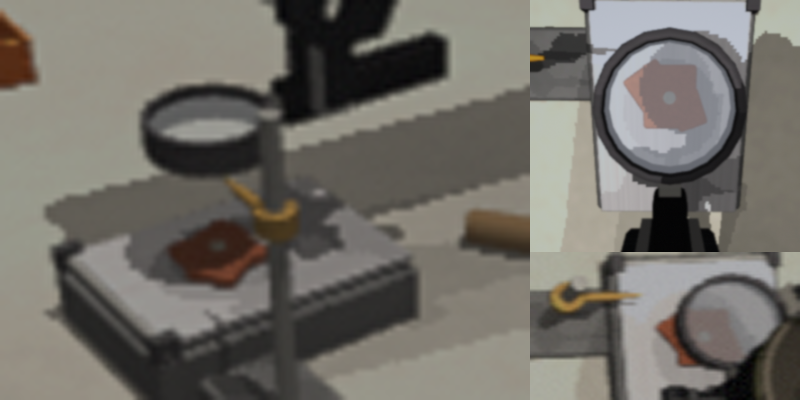

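The views agree with the model. The sherd dot is seen through the lens at (669,98), the lens centre in the scene view is (208,130) and the pointer tip (230,180), each within about 1.5 px of prediction (roughly 2–3 mm). The plate is down, so I'm handing in.

```bash
python3 -c "
from cell import robot
print(robot.hand_in())"
```

```text
the job is handed in; nothing more can be done
None
```

The job is handed in at about 22 s: the plate is pressed down level and the arm is holding the loupe level, its lens centred over the sherd at the pointer's height (about 111 mm, to within a few mm); no verdict was returned.

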